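# Hang the rinsed pestle in the drying stand over its drip tray

## Task

The white-headed pestle standing in the steel tin has just been rinsed. First push the drying stand's drip tray fully home along its runners to the stop, then lower the pestle gently, handle first, down through the stand's empty ring until its head rests on the ring and it hangs upright by itself. Leave the other pestle and the white mortar bowl where they are.

Things in the scene. Friction and masses are not known exactly. Their poses are not given: they have to be found in the camera images.
- pestle: Pestle, light-wood handle, white porcelain head, 148 mm long, 0.2-0.35 kg, round about its axis; stands handle down in the steel tin. Origin: centre of the handle's flat butt; +z along the axis to the head. Butt 28 mm diameter for 12 mm, then 22 mm; shoulder cone from 22 mm at 86 mm to 48 mm at 98 mm from the butt; straight 48 mm cylinder from 98 to 131 mm (grip here); domed top.
- pestle_neck (a point): Point on the pestle's axis 90 mm from the butt, in the shoulder cone; it lies at the ring's centre when the head rests on the ring.
- rinse_tin: Open round steel tin, 80 mm outside diameter, 43 mm high, floor 2 mm thick, loose on the worktop; the pestle stands in it, within about 12 mm of its middle. Origin: centre of its underside.
- stand: Fixed stainless drying stand, 185 mm wide (y), 140 mm deep (x), two rings side by side over a drip tray. Origin: on the worktop below the midpoint between the rings; z up, +x to its back, where posts at x = 66, y = -80 and +76 mm and a cross bar along y (axis 116 mm high) carry the rings. Apart from the rings and what hangs in them all of it is lower than 130 mm.
- ring_free: The empty one of the stand's two level rings, fixed; 8 mm round steel bar, 36 mm inside, 52 mm outside diameter. Origin: ring centre at mid-thickness, 130 mm above the worktop (its top: 134 mm); z up, yaw as the stand. It is at x = 0, y = -48 or +48 mm in the stand's frame. When the pestle is seated its butt is 91 mm below this point.
- ring_used: The stand's other ring, 96 mm from the empty one and alike, in which the other pestle hangs.
- pestle_hung: The other pestle, the same shape, hanging handle down in the other ring; leave it there. Origin and axes as for the pestle; its head's top is about 188 mm above the worktop.
- tray (a joint): How far the drip tray stands out of the stand, m: 0 = home against its stop, grows to 0.09 as it comes out along the stand's -y (to the robot's right). Starts 0.045 to 0.08 out. It runs with about 1.5 N of friction and stays where it is left. Push it along the stand's +y.
- tray_push (a point): Centre of the outer face of the tray's upright end plate, to push on; 24 mm above the worktop. The plate is 100 mm wide (stand's x), from 6 to 45 mm high, its face looks along the stand's -y. At home it is at y = -142 mm in the stand's frame; a wide gripper body should lie along the stand's x while pushing, to clear the nearer ring. The tray's sides are 25 mm high.
- mortar_bowl: White porcelain mortar bowl, 116 mm across, 62 mm high; origin at its underside; bystander.

How it is judged:
By the outcome, as a careful person would: the job done as asked, in the order asked, and still so for the second after the job is handed in, with the robot touching nothing.
It also fails if it takes over 66 s, if anything falls off the work surface, if the arm or the gripper's body presses on something with over 40 N, if the wrist force passes 120 N, or if a joint passes its speed limit or range.

## Robot

A 6-joint arm with a two-finger parallel gripper is mounted at the origin on the work surface; the furniture and walls round the work are solid. World frame = base frame: x ahead of the robot, y to its left, z up, the work surface at z = 0. Lengths are in mm, angles in rad, forces in N, time in s.
With the tool pointing down it reaches from about 400 to 925 mm from the base axis. Payload 12.5 kg.
Tool frame: the origin (TCP) lies between the finger pads; the fingertips stand 19 mm ahead of it and the grasp point (between the pads) is the TCP (env.nose_length is the distance from the TCP to the fingertips, in mm); z points along the fingers, y is the line along which they close (so a half turn about z gives the same grasp; the last joint's range is limited). The gripper opens to 95 mm and grips with 3 to 60 N. Pads are 20 mm wide; open, the fingers measure 119 mm over their backs; the gripper's body (75 mm by 180 mm) begins 59 mm behind the grasp point.
Start: joints at [-0.106, 0.491, 1.559, -0, 1.092, -0.106], TCP at [625.016, 0.021, 233.661] pointing down, gripper open.
Joint ranges: [-3.1, 3.1], [-0.84, 2.19], [0.05, 2.79], [-1.13, 4.28], [0.06, 2.93], [-2.69, 2.69]. Speed limits (rad/s): [2.22, 2.22, 2.79, 3.14, 3.14, 3.14].

## Interface

Orientations are given as [roll, pitch, yaw] about the fixed x, y, z axes, in that order (R = Rz(yaw) Ry(pitch) Rx(roll)).
In Python, from cell import env gives the robot as it stands. The module is installed in compiled form; this text tells all that it offers.
- The arm moves only by the tool drive_tool, never from a script. Its argument "rows" is a list that holds one entry, the list of rows, each a list of 7 numbers: the shift along the tool's x, y, z scaled (see below), then the turn, a rotation vector about the tool's x, y, z scaled (see below), then the opening, from 0 (shut) to 1 (fully open). In form: [[[tx, ty, tz, ax, ay, az, jaw], ...]]. A call has 1 to 5 rows; each row shifts and turns the commanded pose from where the row before left it, along the tool's axes as they then stand; what a row does not reach is not made up. The controller multiplies each number of a shift by 250 mm and each number of a turn by 180 degrees. A row lasts 1/8 s, in which the tool goes at most 62.5 mm and 10.7 degrees, less where a joint would pass 70% of its speed; a pose out of reach is approached as far as the arm can. A call with a number of a shift or a turn outside -1 to 1 is refused whole. A call with a gripper value outside its range is refused whole. The fingers move at their own pace and stop on an object; the grip force is fixed at half the most. Time passes only in rows, so rows that do not move let the fingers close. It gives the time, the measured TCP pose, the force, the opening and the grip force at its end, in the units of the state.
- env.state(): the state, without advancing time (a new reading comes with each control period).
- env.read_camera(name): name is "scene" or "side" or "wrist"; returns a dict with "color" (420x560x3 uint8, blue, green, red), "camera_matrix" (3x3 intrinsics, pixels), "pose" (4x4, takes a point from camera to world coordinates). Camera axes: x right, y up, looking along -z (the intrinsics and any distortion apply to the point x, -y, -z); pixel columns grow to the right and rows downward; lengths in mm; the calibration is good to about 2 mm. A picture is of the moment at which its call begins. There is no depth.
- env.job_done(): hands the job in; it is judged then, once.
Trained networks look in a picture, given as the dict that the camera call returned (one of the last four; its "shot" number tells which), for a name from the list of things; names that differ only in an ending like _2 or _b are one class to them, and where a whole thing is asked for, a point or a joint stands for the part that bears it (a point fixed in the world has none). Each returns a list of dicts, best first, with "score" (0 to 1); they miss things now and then, are a little off and sometimes report something else, mostly with a low value. They report only what shows in the picture. A call takes as long as a camera call.
- env.search_frame(name, picture): "at" ([x, y, z] in mm, in the coordinates of the camera as it stood for that picture, good to about 4 mm: the middle of the surface that is visible of it).
- env.place_of(name, picture): "at" ([x, y, z] in mm, in the coordinates of the camera as it stood for that picture, good to about 4 mm: a listed point, or the origin of a listed thing).
The state is a dict: "t": time; "joints": joint angles; "qvel": joint speeds; "tau": joint torques, N m; "eef_pos": TCP position; "tcp_rot": TCP orientation; "ft_force": force on the tool from outside, world axes, zero at the start; "moment": the same for the moment, N m; "opening": opening from 0.0 (shut) to 1.0 (fully open); "grip_force": force on a finger pad.
Only numpy, scipy, OpenCV 4.12 (cv2) and the standard library are available. Lean on these libraries where they do the work, as an engineer would, in place of code of your own. Each camera call takes 0.05 s, during which the arm holds its last target. There are 200 camera calls.

## Working session

There is one attempt and no reset: what is moved stays moved. The work goes in short steps, Python scripts to look and compute and a tool call to move; the robot and the scene stay as the last step left them, time stands still between calls to the robot, and variables do not carry over. Pictures are saved under pics/ and viewed, at most 10 in all, crops included, and the job is handed in when it is done.

Besides the shell and the picture viewer there is one more tool, called after "Call:" as name(argument=value, ...) on one line, values as JSON. drive_tool: Moves the arm, as the interface text tells. Its arguments: {"type":"object","properties":{"rows":{"type":"array","items":{"type":"array","items":{"type":"array","items":{"type":"number","minimum":-1,"maximum":1}}}}},"required":["rows"]}

```bash
mkdir -p pics; cat > h.py <<'E'
from cell import env
import numpy as np, cv2
def w(p,at): return (p["pose"]@np.r_[at,1])[:3]
def look(cam,names,save=None):
    p=env.read_camera(cam)
    if save: cv2.imwrite(save,p["color"])
    for n in names:
        print(cam,n,[(np.round(w(p,d["at"])).tolist(),round(d["score"],2)) for d in env.place_of(n,p)[:3]])
    return p
E
python3 - <<'E'
from h import *
N=["pestle","rinse_tin","stand","ring_free","ring_used","pestle_hung","tray_push","mortar_bowl"]
ps=[look(c,N,f"pics/{c}0.png") for c in("scene","side")]
cv2.imwrite("pics/a.png",cv2.resize(np.hstack([p["color"] for p in ps]),(800,300)))
s=env.state();print(s["t"],s["eef_pos"],s["tcp_rot"],s["ft_force"])
E
```

```text
scene pestle [([387.0, -311.0, 4.0], 0.74)]
scene rinse_tin [([382.0, -301.0, 4.0], 0.71)]
scene stand [([419.0, 336.0, 3.0], 0.83)]
scene ring_free [([425.0, 295.0, 132.0], 0.56)]
scene ring_used [([409.0, 385.0, 132.0], 0.54)]
scene pestle_hung [([412.0, 382.0, 41.0], 0.44)]
scene tray_push [([443.0, 145.0, 24.0], 0.94), ([411.0, 385.0, 136.0], 0.25)]
scene mortar_bowl [([360.0, -101.0, 2.0], 0.8), ([427.0, 293.0, 131.0], 0.64)]
side pestle [([385.0, -310.0, 2.0], 0.67), ([445.0, 145.0, 21.0], 0.25)]
side rinse_tin [([389.0, -303.0, 1.0], 0.96)]
side stand [([418.0, 335.0, -1.0], 0.57)]
side ring_free [([426.0, 289.0, 129.0], 0.67)]
side ring_used [([414.0, 380.0, 127.0], 0.54)]
side pestle_hung [([417.0, 383.0, 38.0], 0.95)]
side tray_push [([445.0, 146.0, 19.0], 0.94)]
side mortar_bowl [([358.0, -104.0, -3.0], 0.61), ([416.0, 378.0, 128.0], 0.22)]
0.9 [6.25017567e+02 2.89610670e-02 2.33655091e+02] [3.14149279e+00 1.78224331e-05 1.57081220e+00] [-0.58364797  0.24977379 -0.55313736]
```

View pics/scene0.png

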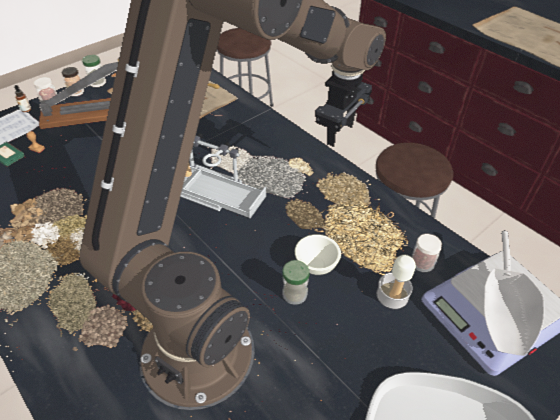

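View pics/side0.png

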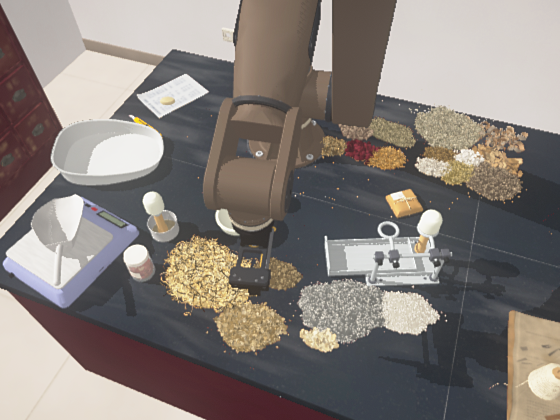

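Call:
drive_tool(rows=[[[0, 0, 0, 0, 0, -0.044, 0], [0.123, -0.154, 0, 0, 0, 0, 0], [0.123, -0.154, 0, 0, 0, 0, 0], [0.123, -0.154, 0, 0, 0, 0, 0], [0.123, -0.154, 0, 0, 0, 0, 0]]])

```text
t: 1.52
eef_pos: [454.1, 101.2, 233.7]
tcp_rot: [3.141, -0.0, 1.709]
ft_force: [-0.2, 0.0, 0.6]
opening: 0.528
grip_force: 0.0
```

```bash
cat >> h.py <<'E'
from scipy.spatial.transform import Rotation as R
def go(goal,yaw=None):
    s=env.state(); Rt=R.from_euler("xyz",s["tcp_rot"])
    print("t",round(s["t"],2),"pos",np.round(s["eef_pos"],1),"rpy",np.round(s["tcp_rot"],3),"f",np.round(s["ft_force"],1),"open",round(s["opening"],3),"grip",round(s["grip_force"],1))
    if yaw is not None:
        Rg=R.from_euler("xyz",[np.pi,0,yaw]); print("turn",np.round((Rt.inv()*Rg).as_rotvec()/np.pi,4)); Rt=Rg
    d=np.array(goal)-s["eef_pos"]; print("mm",np.round(d,1),"shift(after turn)",np.round(Rt.inv().apply(d)/250,4))
E
python3 - <<'E'
from h import *
for c in("wrist","scene","side","wrist"): look(c,["stand","ring_free","ring_used","tray_push","pestle_hung"],f"pics/{c}1.png")
go([450,105,32],np.pi/2+.14)
E
```

```text
wrist stand []
wrist ring_free []
wrist ring_used []
wrist tray_push [([442.0, 146.0, 29.0], 0.97)]
wrist pestle_hung []
scene stand [([419.0, 338.0, 6.0], 0.65)]
scene ring_free [([427.0, 296.0, 134.0], 0.77)]
scene ring_used [([408.0, 387.0, 134.0], 0.7), ([359.0, -104.0, 1.0], 0.7)]
scene tray_push [([445.0, 146.0, 21.0], 0.79)]
scene pestle_hung [([412.0, 382.0, 43.0], 0.63)]
side stand [([417.0, 332.0, -1.0], 0.92)]
side ring_free [([425.0, 291.0, 129.0], 0.64)]
side ring_used [([415.0, 376.0, 130.0], 0.64)]
side tray_push [([448.0, 144.0, 22.0], 0.68)]
side pestle_hung [([416.0, 383.0, 41.0], 0.95)]
wrist stand []
wrist ring_free []
wrist ring_used []
wrist tray_push [([442.0, 144.0, 29.0], 0.85)]
wrist pestle_hung []
t 2.73 pos [455.5 100.6 233.7] rpy [3.141 0.    1.709] f [-0.5 -0.3  0.3] open 0.005 grip 0.0
turn [ 0.      0.     -0.0005]
mm [  -5.5    4.4 -201.7] shift(after turn) [ 0.0203 -0.0195  0.8066]
```

View pics/wrist1.png

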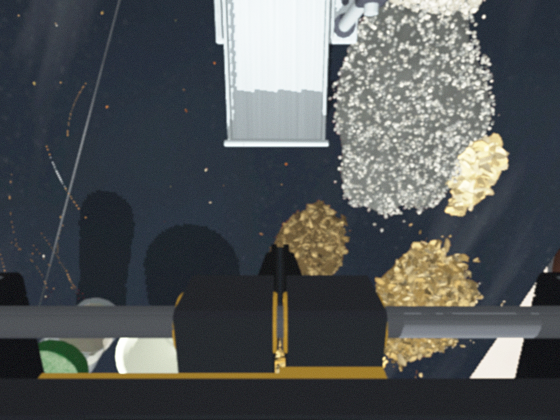

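Call:
drive_tool(rows=[[[0.005, -0.005, 0.22, 0, 0, 0, 0], [0.005, -0.005, 0.22, 0, 0, 0, 0], [0.005, -0.005, 0.22, 0, 0, 0, 0], [0.005, -0.005, 0.11, 0, 0, 0, 0], [0, 0, 0, 0, 0, 0, 0]]])

```text
t: 3.35
eef_pos: [449.1, 104.8, 39.8]
tcp_rot: [-3.138, -0.0, 1.709]
ft_force: [0.9, -0.7, 0.5]
opening: 0.009
grip_force: 0.0
```

```bash
python3 - <<'E'
from h import *
ys=np.array([-np.sin(.14),np.cos(.14)])
g=np.array([418.5,335.5])-152*ys
go([*g,41],np.pi/2+.14)
E
```

```text
t 3.35 pos [449.1 104.8  39.8] rpy [-3.138 -0.     1.709] f [ 0.9 -0.7  0.5] open 0.009 grip 0.0
turn [-0.0012 -0.0001 -0.0005]
mm [-9.4 80.1  1.2] shift(after turn) [ 0.3227  0.0075 -0.005 ]
```

Call:
drive_tool(rows=[[[0.05, 0, 0, 0, 0, 0, 0], [0.05, 0.002, 0, 0, 0, 0, 0], [0.05, 0.002, 0, 0, 0, 0, 0], [0.05, 0.002, 0, 0, 0, 0, 0], [0.05, 0.002, 0, 0, 0, 0, 0]]])

```text
t: 3.98
eef_pos: [443.1, 168.0, 41.4]
tcp_rot: [3.141, 0.0, 1.709]
ft_force: [-0.7, -1.9, 1.1]
opening: 0.0
grip_force: 0.9
```

Call:
drive_tool(rows=[[[0.014, 0, 0, 0, 0, 0, 0], [0.014, 0, 0, 0, 0, 0, 0], [0.012, 0, 0, 0, 0, 0, 0], [0.008, 0, 0, 0, 0, 0, 0], [0, 0, 0, 0, 0, 0, 0]]])

```text
t: 4.6
eef_pos: [441.6, 179.0, 41.1]
tcp_rot: [3.142, -0.0, 1.709]
ft_force: [-0.4, -0.4, -0.4]
opening: 0.007
grip_force: 0.0
```

Call:
drive_tool(rows=[[[0.008, 0, 0, 0, 0, 0, 0], [0.008, 0, 0, 0, 0, 0, 0], [0, 0, 0, 0, 0, 0, 0]]])

```text
t: 4.97
eef_pos: [441.1, 183.1, 41.1]
tcp_rot: [3.141, -0.0, 1.709]
ft_force: [0.7, -0.2, 0.4]
opening: 0.003
grip_force: 0.0
```

Call:
drive_tool(rows=[[[0.008, 0, 0, 0, 0, 0, 0], [0.006, 0, 0, 0, 0, 0, 0]]])

```text
t: 5.22
eef_pos: [440.8, 184.6, 41.2]
tcp_rot: [-3.141, 0.002, 1.71]
ft_force: [7.5, -38.5, 2.4]
opening: 0.005
grip_force: 19.6
```

Call:
drive_tool(rows=[[[0.006, 0, 0, 0, 0, 0, 0], [0.006, 0, 0, 0, 0, 0, 0]]])

```text
t: 5.48
eef_pos: [440.7, 185.1, 41.2]
tcp_rot: [-3.14, 0.005, 1.711]
ft_force: [14.2, -72.7, 5.8]
opening: 0.0
grip_force: 36.5
```

Call:
drive_tool(rows=[[[-0.03, 0, 0, 0, 0, 0, 0], [-0.1, 0, -0.02, 0, 0, 0, 0], [-0.08, 0, -0.22, 0, 0, 0, 0.5], [0, 0, -0.24, 0, 0, 0, 1], [0, 0, -0.24, 0, 0, 0, 1]]])

```text
t: 6.1
eef_pos: [447.1, 137.1, 223.1]
tcp_rot: [-3.142, -0.0, 1.708]
ft_force: [1.0, 0.1, -0.4]
opening: 0.26
grip_force: 0.0
```

```bash
python3 - <<'E'
from h import *
look("wrist",["tray_push"],"pics/wrist2.png")
for i in range(2):
  for c in("scene","side"): look(c,["stand","ring_free","ring_used","tray_push","pestle_hung","pestle_neck","pestle","rinse_tin"])
go([387,-310,250],np.pi/2+.14)
E
```

```text
wrist tray_push [([434.0, 194.0, 28.0], 0.74)]
scene stand [([416.0, 337.0, 2.0], 0.74)]
scene ring_free [([426.0, 294.0, 129.0], 0.78)]
scene ring_used [([408.0, 385.0, 134.0], 0.68)]
scene tray_push [([439.0, 195.0, 22.0], 0.8), ([408.0, 383.0, 131.0], 0.34)]
scene pestle_hung [([413.0, 384.0, 40.0], 0.9)]
scene pestle_neck [([384.0, -308.0, 88.0], 0.77)]
scene pestle [([384.0, -314.0, 2.0], 0.62)]
scene rinse_tin [([384.0, -300.0, -0.0], 0.94)]
side stand [([417.0, 331.0, -3.0], 0.69)]
side ring_free [([425.0, 290.0, 131.0], 0.81)]
side ring_used [([413.0, 378.0, 129.0], 0.61)]
side tray_push [([436.0, 193.0, 23.0], 0.83), ([414.0, 377.0, 126.0], 0.15)]
side pestle_hung [([418.0, 382.0, 44.0], 0.88)]
side pestle_neck [([387.0, -312.0, 94.0], 0.78), ([424.0, 289.0, 130.0], 0.32)]
side pestle [([384.0, -312.0, 3.0], 0.94)]
side rinse_tin [([387.0, -302.0, -2.0], 0.67)]
scene stand [([421.0, 339.0, 7.0], 0.78), ([406.0, 387.0, 134.0], 0.47)]
scene ring_free [([424.0, 295.0, 130.0], 0.58), ([358.0, -99.0, 5.0], 0.49), ([387.0, -312.0, 5.0], 0.33)]
scene ring_used [([407.0, 382.0, 133.
[... 168 characters left out ...]
e [([388.0, -310.0, 3.0], 0.68)]
scene rinse_tin [([385.0, -300.0, 0.0], 0.74)]
side stand [([417.0, 329.0, -3.0], 0.67)]
side ring_free [([425.0, 287.0, 129.0], 0.87), ([357.0, -103.0, -1.0], 0.6)]
side ring_used [([414.0, 377.0, 126.0], 0.74)]
side tray_push [([439.0, 195.0, 20.0], 0.68)]
side pestle_hung [([417.0, 383.0, 40.0], 0.86), ([437.0, 194.0, 22.0], 0.54)]
side pestle_neck [([387.0, -307.0, 91.0], 0.6)]
side pestle [([388.0, -313.0, 2.0], 0.63)]
side rinse_tin [([384.0, -303.0, 1.0], 0.84)]
t 8.0 pos [447.4 137.4 221.2] rpy [3.141 0.    1.709] f [ 0.  -0.8 -0.1] open 0.997 grip 0.0
turn [ 0.      0.     -0.0006]
mm [ -60.4 -447.4   28.8] shift(after turn) [-1.7382 -0.489  -0.1154]
```

View pics/wrist2.png

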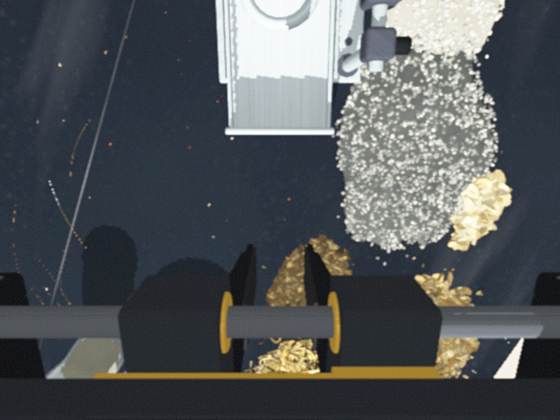

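Call:
drive_tool(rows=[[[-0.217, -0.061, -0.025, 0, 0, 0, 1], [-0.217, -0.061, -0.025, 0, 0, 0, 1], [-0.217, -0.061, -0.025, 0, 0, 0, 1], [-0.217, -0.061, -0.025, 0, 0, 0, 1], [-0.217, -0.061, -0.015, 0, 0, 0, 1]]])

```text
t: 8.62
eef_pos: [408.8, -143.6, 250.4]
tcp_rot: [3.141, 0.0, 1.709]
ft_force: [1.1, -0.0, 0.3]
opening: 1.0
grip_force: 0.0
```

Call:
drive_tool(rows=[[[-0.217, -0.061, 0, 0, 0, 0, 1], [-0.217, -0.061, 0, 0, 0, 0, 1], [-0.217, -0.061, 0, 0, 0, 0, 1], [0, 0, 0, 0, 0, 0, 1]]])

```text
t: 9.12
eef_pos: [385.7, -312.3, 249.5]
tcp_rot: [-3.142, 0.0, 1.705]
ft_force: [-0.3, 0.8, 0.5]
opening: 1.001
grip_force: 0.0
```

```bash
python3 - <<'E'
from h import *
look("wrist",["pestle","pestle_neck","rinse_tin"],"pics/wrist3.png")
look("wrist",["pestle","pestle_neck","rinse_tin"])
go([386.5,-310.5,122],np.pi/2+.14)
E
```

```text
wrist pestle [([383.0, -313.0, -0.0], 0.8)]
wrist pestle_neck []
wrist rinse_tin [([385.0, -304.0, 2.0], 0.84)]
wrist pestle [([382.0, -311.0, -0.0], 0.73)]
wrist pestle_neck []
wrist rinse_tin [([386.0, -306.0, -2.0], 0.75)]
t 9.53 pos [ 386.7 -308.5  250.1] rpy [3.141 0.    1.71 ] f [-0.1  0.2 -0.6] open 0.998 grip 0.0
turn [ 0.0001  0.0001 -0.0001]
mm [  -0.2   -2.  -128.1] shift(after turn) [-0.0078 -0.0018  0.5124]
```

View pics/wrist3.png

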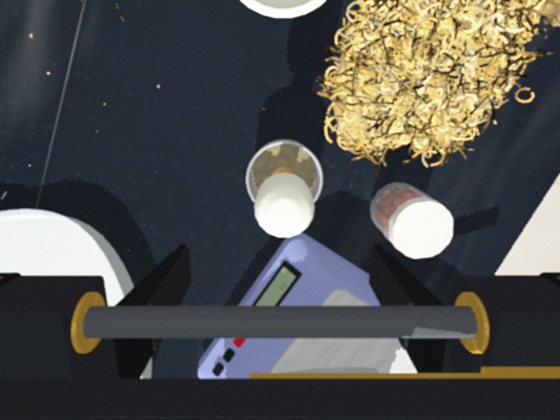

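```bash
cat >> h.py <<'E'
def ray(p,u,v,z):
    K=p["camera_matrix"]; d=np.array([(u-K[0,2])/K[0,0],-(v-K[1,2])/K[1,1],-1]); T=p["pose"]
    d=T[:3,:3]@d; o=T[:3,3]; return o+d*(z-o[2])/d[2]
E
python3 - <<'E'
from h import *
p=env.read_camera("wrist"); c=p["color"]
m=(c.min(2)>150).astype(np.uint8); m[:, :230]=0; m[:,340:]=0; m[:165]=0; m[250:]=0
n,l,s,ce=cv2.connectedComponentsWithStats(m); i=1+s[1:,4].argmax(); print(s[i])
cs=max(cv2.findContours((l==i).astype(np.uint8),0,2)[0],key=len); (u,v),r=cv2.minEnclosingCircle(cs); print(u,v,r)
for z in(115,131): print(z,ray(p,u,v,z))
print(p["camera_matrix"],p["pose"][:3,3])
E
```

```text
[ 245  165   76   77 3274]
282.5 195.8157958984375 45.517822265625
115 [ 385.2211399  -299.11466208  115.        ]
131 [ 384.5884407  -295.32130123  131.        ]
[[349.88301751   0.         279.66869702]
 [  0.         349.88301751 211.55956283]
 [  0.           0.           1.        ]] [ 373.86591519 -231.03418287  402.15635284]
```

```bash
python3 - <<'E'
from h import *
p=env.read_camera("wrist")
for z in(125,133,140): print(z,ray(p,284.5,206,z))
E
```

```text
125 [ 387.62812062 -305.15976112  125.        ]
133 [ 387.23045675 -303.0240918   133.        ]
140 [ 386.88250087 -301.15538114  140.        ]
```

```bash
python3 - <<'E'
from h import *
p=env.read_camera("wrist"); c=p["color"].copy()
# project axis circles for candidate centre positions
def proj(P):
    T=np.linalg.inv(p["pose"]); q=(T[:3,:3]@np.array(P).T).T+T[:3,3]; K=p["camera_matrix"]
    return np.c_[K[0,0]*q[:,0]/-q[:,2]+K[0,2],-K[1,1]*q[:,1]/-q[:,2]+K[1,2]]
a=np.linspace(0,2*np.pi,40)
big=cv2.resize(c[110:270,200:400],None,fx=4,fy=3.75,interpolation=cv2.INTER_CUBIC)
for (x,y),col in(((386.5,-310),(0,0,255)),((387,-305),(0,200,0))):
  for z in(100,133):
    q=proj([[x+24*np.cos(t),y+24*np.sin(t),z] for t in a]); q=(q-[200,110])*[4,3.75]
    cv2.polylines(big,[q.astype(int)],True,col,1)
cv2.imwrite("pics/w4.png",big); print(env.state()["eef_pos"])
E
```

```text
[ 386.56754374 -308.8974729   250.03194801]
```

View pics/w4.png

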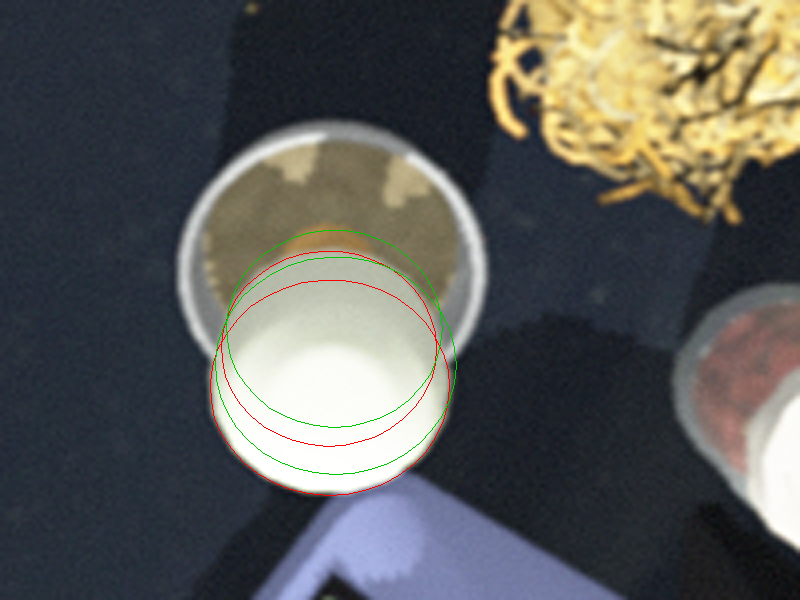

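Call:
drive_tool(rows=[[[-0.0045, 0, 0.17, 0, 0, 0, 1], [0, 0, 0.18, 0, 0, 0, 1], [0, 0, 0.12, 0, 0, 0, 1], [0, 0, 0.042, 0, 0, 0, 1], [0, 0, 0, 0, 0, 0, 1]]])

```text
t: 10.3
eef_pos: [386.7, -310.5, 122.0]
tcp_rot: [-3.141, -0.0, 1.709]
ft_force: [-0.4, 1.0, 0.1]
opening: 1.001
grip_force: 0.0
```

Call:
drive_tool(rows=[[[0, 0, 0, 0, 0, 0, 0], [0, 0, 0, 0, 0, 0, 0], [0, 0, 0, 0, 0, 0, 0], [0, 0, 0, 0, 0, 0, 0], [0, 0, 0, 0, 0, 0, 0]]])

```text
t: 10.92
eef_pos: [386.6, -310.5, 122.0]
tcp_rot: [3.141, 0.0, 1.709]
ft_force: [-0.0, -0.1, 0.2]
opening: 0.529
grip_force: 0.0
```

Call:
drive_tool(rows=[[[0, 0, 0, 0, 0, 0, 0], [0, 0, 0, 0, 0, 0, 0], [0, 0, 0, 0, 0, 0, 0], [0, 0, -0.04, 0, 0, 0, 0], [0, 0, -0.08, 0, 0, 0, 0]]])

```text
t: 11.55
eef_pos: [386.0, -310.0, 151.9]
tcp_rot: [-3.14, -0.002, 1.709]
ft_force: [0.3, 1.0, -2.9]
opening: 0.501
grip_force: 30.0
```

Call:
drive_tool(rows=[[[0, 0, -0.16, 0, 0, 0, 0], [0, 0, -0.16, 0, 0, 0, 0], [0, 0, -0.16, 0, 0, 0, 0], [0, 0, -0.08, 0, 0, 0, 0]]])

```text
t: 12.05
eef_pos: [386.3, -310.4, 294.3]
tcp_rot: [3.141, 0.002, 1.709]
ft_force: [-0.5, -0.2, -4.1]
opening: 0.5
grip_force: 30.0
```

```bash
python3 - <<'E'
from h import *
for c in("wrist","scene","side"): look(c,["pestle","pestle_neck","rinse_tin"],f"pics/{c}5.png")
g=np.array([418.5,335.5])-48*np.array([-np.sin(.14),np.cos(.14)]); print(g)
go([*(g-75*np.array([-np.sin(.14),np.cos(.14)])),300],np.pi/2+.14)
E
```

```text
wrist pestle [([386.0, -312.0, 172.0], 0.67)]
wrist pestle_neck []
wrist rinse_tin [([390.0, -305.0, -1.0], 0.94)]
scene pestle [([386.0, -312.0, 171.0], 0.58)]
scene pestle_neck [([387.0, -309.0, 259.0], 0.61)]
scene rinse_tin [([386.0, -300.0, -1.0], 0.56)]
side pestle [([387.0, -308.0, 172.0], 0.97)]
side pestle_neck [([384.0, -310.0, 262.0], 0.68)]
side rinse_tin []
[425.1980695  287.96963218]
t 12.65 pos [ 386.5 -310.4  291.5] rpy [-3.141e+00 -1.000e-03  1.709e+00] f [ 0.4  0.2 -3.3] open 0.498 grip 30.0
turn [-0.0001 -0.0002 -0.0005]
mm [ 49.2 524.1   8.5] shift(after turn) [ 2.0484  0.4873 -0.0341]
```

Call:
drive_tool(rows=[[[0.12, 0.06, -0.007, 0, 0, 0, 0], [0.2, 0.08, -0.007, 0, 0, 0, 0], [0.2, 0.08, -0.007, 0, 0, 0, 0], [0.2, 0.08, -0.007, 0, 0, 0, 0], [0.2, 0.08, -0.007, 0, 0, 0, 0]]])

```text
t: 13.28
eef_pos: [449.1, -67.9, 300.7]
tcp_rot: [3.141, 0.0, 1.709]
ft_force: [1.9, -0.6, -3.2]
opening: 0.502
grip_force: 30.0
```

Call:
drive_tool(rows=[[[0.21, 0.02, 0, 0, 0, 0, 0], [0.21, 0.02, 0, 0, 0, 0, 0], [0.21, 0.02, 0, 0, 0, 0, 0], [0.21, 0.02, 0, 0, 0, 0, 0], [0.15, 0.01, 0, 0, 0, 0, 0]]])

```text
t: 13.9
eef_pos: [436.7, 180.7, 300.6]
tcp_rot: [3.141, -0.0, 1.71]
ft_force: [1.5, -0.6, -3.1]
opening: 0.495
grip_force: 30.0
```

Call:
drive_tool(rows=[[[0.1, 0.01, 0, 0, 0, 0, 0], [0.04, 0.005, 0, 0, 0, 0, 0], [0, 0, 0, 0, 0, 0, 0], [0, 0, 0, 0, 0, 0, 0]]])

```text
t: 14.4
eef_pos: [436.1, 213.1, 300.6]
tcp_rot: [-3.141, 0.0, 1.708]
ft_force: [-0.0, 0.2, -3.0]
opening: 0.498
grip_force: 30.0
```

```bash
python3 - <<'E'
from h import *
for i in range(2):
  p=look("wrist",["pestle","ring_free","ring_used","pestle_hung","stand","tray_push"],"pics/wrist6.png")
go([425.5,290,270],np.pi/2+.14)
def proj(P):
    T=np.linalg.inv(p["pose"]); q=(T[:3,:3]@np.array(P).T).T+T[:3,3]; K=p["camera_matrix"]
    return np.c_[K[0,0]*q[:,0]/-q[:,2]+K[0,2],-K[1,1]*q[:,1]/-q[:,2]+K[1,2]]
a=np.linspace(0,2*np.pi,60)
big=cv2.resize(p["color"],(800,600),interpolation=cv2.INTER_CUBIC)
for r in(18,26):
    q=proj([[425.2+r*np.cos(t),288.5+r*np.sin(t),130] for t in a])*800/560
    cv2.polylines(big,[q.astype(int)],True,(0,0,255),1)
cv2.imwrite("pics/w6.png",big)
E
```

```text
wrist pestle [([432.0, 210.0, 181.0], 0.69), ([411.0, 384.0, 43.0], 0.63)]
wrist ring_free []
wrist ring_used [([412.0, 388.0, 43.0], 0.48)]
wrist pestle_hung [([410.0, 384.0, 44.0], 0.86)]
wrist stand [([420.0, 336.0, 3.0], 0.9)]
wrist tray_push [([434.0, 193.0, 27.0], 0.88), ([409.0, 383.0, 38.0], 0.2)]
wrist pestle [([433.0, 213.0, 182.0], 0.55), ([430.0, 193.0, 30.0], 0.28)]
wrist ring_free []
wrist ring_used []
wrist pestle_hung [([411.0, 383.0, 42.0], 0.94)]
wrist stand [([420.0, 331.0, 5.0], 0.94), ([412.0, 386.0, 44.0], 0.34)]
wrist tray_push [([434.0, 193.0, 29.0], 0.63)]
t 15.1 pos [436.  213.9 300.7] rpy [3.141 0.    1.709] f [ 0.3 -0.7 -2.9] open 0.498 grip 30.0
turn [ 0.      0.     -0.0005]
mm [-10.5  76.1 -30.7] shift(after turn) [0.3072 0.0009 0.1226]
```

View pics/w6.png

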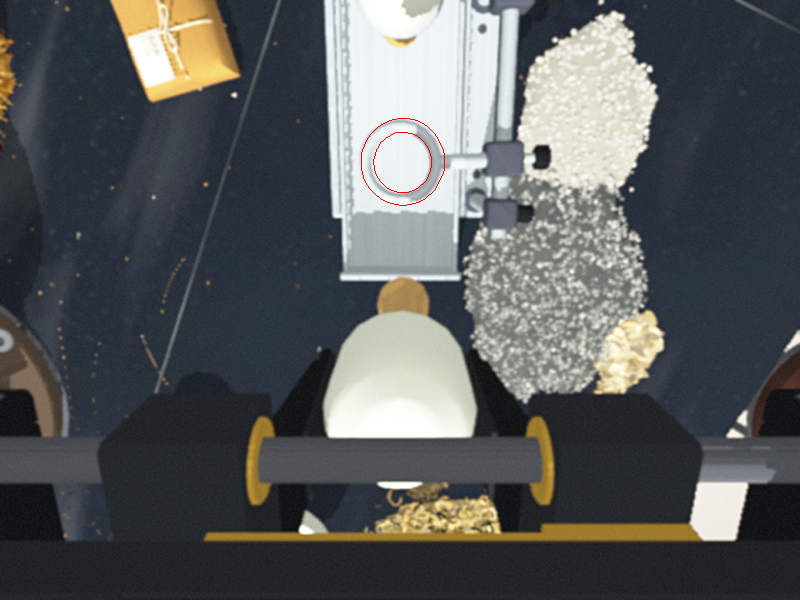

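```bash
cat >> h.py <<'E'
def proj(p,P):
    T=np.linalg.inv(p["pose"]); q=(T[:3,:3]@np.array(P).T).T+T[:3,3]; K=p["camera_matrix"]
    return np.c_[K[0,0]*q[:,0]/-q[:,2]+K[0,2],-K[1,1]*q[:,1]/-q[:,2]+K[1,2]]
A=np.linspace(0,2*np.pi,60)
def circ(p,img,x,y,z,r,col,o,f):
    q=(proj(p,[[x+r*np.cos(t),y+r*np.sin(t),z] for t in A])-o+.5)*f
    cv2.polylines(img,[q.astype(int)],True,col,1)
E
python3 - <<'E'
from h import *
p=env.read_camera("wrist"); e=env.state()["eef_pos"]
def crop(u0,v0,w,h,f): return cv2.resize(p["color"][v0:v0+h,u0:u0+w],None,fx=f,fy=f,interpolation=cv2.INTER_CUBIC)
a=crop(240,70,100,90,6)
for r in(18,26): circ(p,a,425.2,288.5,130,r,(0,0,255),[240,70],6)
b=crop(240,180,100,90,6)
circ(p,b,e[0],e[1],e[2]-120,14,(0,0,255),[240,180],6)
cv2.imwrite("pics/w7.png",cv2.resize(np.hstack([a,b]),(800,360)))
E
```

```text
(no output)
```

View pics/w7.png

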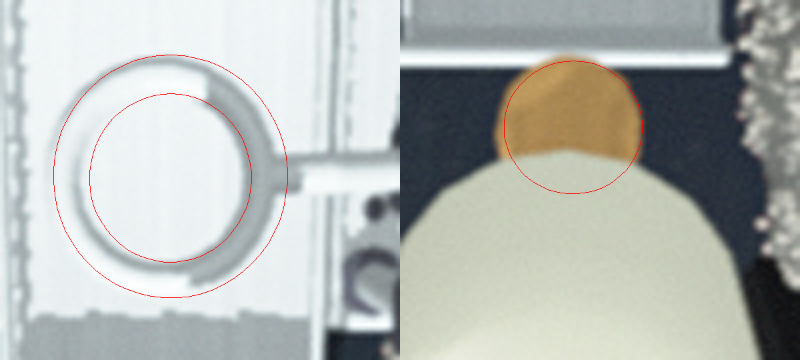

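Call:
drive_tool(rows=[[[0.08, 0, 0, 0, 0, 0, 0], [0.121, -0.002, 0, 0, 0, 0, 0], [0.08, 0, 0.05, 0, 0, 0, 0], [0.02, 0, 0.04, 0, 0, 0, 0], [0, 0, 0, 0, 0, 0, 0]]])

```text
t: 15.78
eef_pos: [424.9, 288.1, 277.4]
tcp_rot: [-3.14, 0.001, 1.71]
ft_force: [-0.1, 0.3, -2.8]
opening: 0.501
grip_force: 30.0
```

```bash
python3 - <<'E'
from h import *
go([424.9,288.3,161],np.pi/2+.14)
o=[]
for cam,(n) in(("side",0),("scene",1)):
    p=look(cam,["pestle","pestle_neck","ring_free"]); e=env.state()["eef_pos"]
    u,v=proj(p,[[425,288.5,145]])[0].astype(int); u0,v0=u-40,v-45
    a=cv2.resize(p["color"][v0:v0+100,u0:u0+80],None,fx=5,fy=5,interpolation=cv2.INTER_CUBIC)
    for r in(18,26): circ(p,a,424.7,288.8,130,r,(0,0,255),[u0,v0],5)
    circ(p,a,e[0],e[1],e[2]-120,14,(0,255,0),[u0,v0],5)
    o.append(a)
cv2.imwrite("pics/w8.png",np.hstack(o))
E
```

```text
t 15.78 pos [424.9 288.1 277.4] rpy [-3.14e+00  1.00e-03  1.71e+00] f [-0.1  0.3 -2.8] open 0.501 grip 30.0
turn [-0.0005  0.0002 -0.0004]
mm [   0.     0.2 -116.4] shift(after turn) [9.000e-04 3.000e-04 4.655e-01]
side pestle [([423.0, 288.0, 155.0], 0.91)]
side pestle_neck [([422.0, 289.0, 248.0], 0.81)]
side ring_free [([426.0, 289.0, 129.0], 0.68)]
scene pestle [([427.0, 285.0, 157.0], 0.76)]
scene pestle_neck [([425.0, 290.0, 247.0], 0.59)]
scene ring_free []
```

View pics/w8.png

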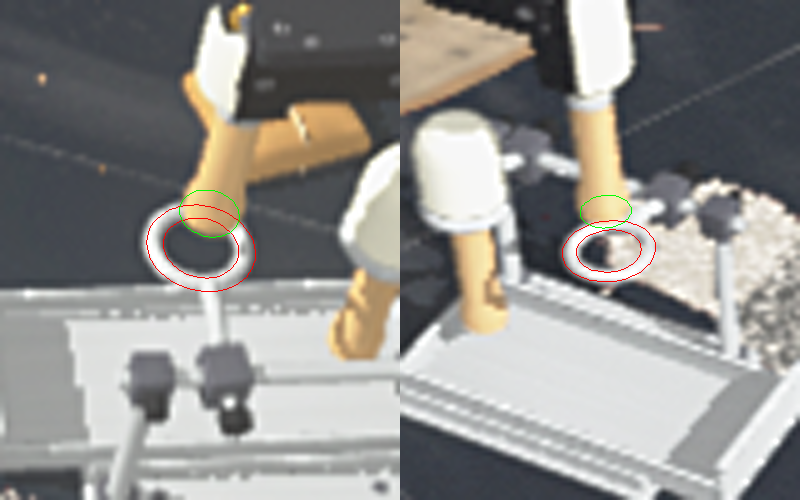

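Call:
drive_tool(rows=[[[-0.005, 0, 0.03, 0, 0, 0, 0], [0, 0, 0.03, 0, 0, 0, 0], [0, 0, 0.02, 0, 0, 0, 0], [0, 0, 0.02, 0, 0, 0, 0], [0, 0, 0, 0, 0, 0, 0]]])

```text
t: 16.8
eef_pos: [425.2, 287.1, 252.7]
tcp_rot: [-3.141, 0.0, 1.709]
ft_force: [0.1, -0.2, -3.3]
opening: 0.5
grip_force: 30.0
```

Call:
drive_tool(rows=[[[0, 0, 0.02, 0, 0, 0, 0], [0, 0, 0.02, 0, 0, 0, 0], [0, 0, 0.02, 0, 0, 0, 0], [0, 0, 0.03, 0, 0, 0, 0], [0, 0, 0, 0, 0, 0, 0]]])

```text
t: 17.42
eef_pos: [425.1, 287.0, 230.0]
tcp_rot: [-3.141, 0.0, 1.709]
ft_force: [-0.1, -0.7, -3.9]
opening: 0.501
grip_force: 30.0
```

Call:
drive_tool(rows=[[[0, 0, 0.05, 0, 0, 0, 0], [0, 0, 0.06, 0, 0, 0, 0], [0, 0, 0.06, 0, 0, 0, 0], [0, 0, 0.05, 0, 0, 0, 0], [0, 0, 0, 0, 0, 0, 0]]])

```text
t: 18.05
eef_pos: [425.0, 287.0, 174.5]
tcp_rot: [-3.14, 0.001, 1.709]
ft_force: [-1.1, 0.2, -3.8]
opening: 0.499
grip_force: 30.0
```

Call:
drive_tool(rows=[[[0, 0, 0.016, 0, 0, 0, 0], [0, 0, 0.012, 0, 0, 0, 0], [0, 0, 0.008, 0, 0, 0, 0], [0, 0, 0, 0, 0, 0, 0]]])

```text
t: 18.55
eef_pos: [425.3, 287.1, 166.6]
tcp_rot: [3.141, 0.0, 1.709]
ft_force: [0.6, -0.0, -3.1]
opening: 0.497
grip_force: 30.0
```

Call:
drive_tool(rows=[[[0, 0, 0.005, 0, 0, 0, 0], [0, 0, 0.005, 0, 0, 0, 0], [0, 0, 0.004, 0, 0, 0, 0], [0, 0, 0, 0, 0, 0, 0]]])

```text
t: 19.05
eef_pos: [425.3, 287.1, 163.1]
tcp_rot: [-3.142, 0.0, 1.709]
ft_force: [-0.0, -0.8, -3.4]
opening: 0.496
grip_force: 30.0
```

Call:
drive_tool(rows=[[[0, 0, 0.003, 0, 0, 0, 0], [0, 0, 0.003, 0, 0, 0, 0], [0, 0, 0, 0, 0, 0, 0]]])

```text
t: 19.42
eef_pos: [425.3, 287.1, 161.6]
tcp_rot: [3.142, 0.0, 1.709]
ft_force: [-0.5, 0.6, -4.0]
opening: 0.498
grip_force: 30.0
```

Call:
drive_tool(rows=[[[0, 0, 0.003, 0, 0, 0, 0], [0, 0, 0.003, 0, 0, 0, 0], [0, 0, 0, 0, 0, 0, 0]]])

```text
t: 19.8
eef_pos: [425.3, 287.1, 160.1]
tcp_rot: [3.142, 0.0, 1.709]
ft_force: [0.6, -0.4, -3.2]
opening: 0.497
grip_force: 30.0
```

Call:
drive_tool(rows=[[[0, 0, 0.003, 0, 0, 0, 0], [0, 0, 0, 0, 0, 0, 0]]])

```text
t: 20.05
eef_pos: [425.5, 287.1, 159.6]
tcp_rot: [3.141, 0.0, 1.709]
ft_force: [0.4, -1.8, 0.8]
opening: 0.496
grip_force: 30.0
```

Call:
drive_tool(rows=[[[-0.002, 0, 0.002, 0, 0, 0, 0], [0, 0, 0, 0, 0, 0, 0]]])

```text
t: 20.3
eef_pos: [425.7, 286.7, 159.2]
tcp_rot: [3.14, -0.0, 1.709]
ft_force: [1.7, -0.6, 2.6]
opening: 0.501
grip_force: 30.0
```

Call:
drive_tool(rows=[[[0, 0, 0, 0, 0, 0, 0.52], [0, 0, 0, 0, 0, 0, 0.55], [0, 0, 0, 0, 0, 0, 0.6], [0, 0, 0, 0, 0, 0, 0.8], [0, 0, 0, 0, 0, 0, 0.9]]])

```text
t: 20.92
eef_pos: [425.3, 286.6, 158.9]
tcp_rot: [-3.142, 0.0, 1.709]
ft_force: [-0.2, -0.3, 0.6]
opening: 0.755
grip_force: 0.0
```

Call:
drive_tool(rows=[[[0, 0, 0, 0, 0, 0, 0.95], [0, 0, 0, 0, 0, 0, 0.95], [0, 0, 0, 0, 0, 0, 0.95], [0, 0, 0, 0, 0, 0, 0.95]]])

```text
t: 21.42
eef_pos: [425.4, 286.6, 158.9]
tcp_rot: [3.142, 0.0, 1.709]
ft_force: [-0.1, -0.4, 0.3]
opening: 0.946
grip_force: 0.0
```

Call:
drive_tool(rows=[[[0, 0, -0.06, 0, 0, 0, 0.95], [0, 0, -0.12, 0, 0, 0, 0.95], [0, 0, -0.2, 0, 0, 0, 0.95], [0, 0, -0.1, 0, 0, 0, 0.95], [0, 0, 0, 0, 0, 0, 0.95]]])

```text
t: 22.05
eef_pos: [425.8, 286.9, 281.4]
tcp_rot: [3.137, -0.001, 1.709]
ft_force: [-0.2, 0.6, -0.7]
opening: 0.948
grip_force: 0.0
```

```bash
python3 - <<'E'
from h import *
o=[]
for cam in("side","scene"):
    p=look(cam,["pestle","pestle_neck","ring_free","tray_push","pestle_hung","mortar_bowl"])
    u,v=proj(p,[[420,300,100]])[0].astype(int); u0,v0=u-80,v-75
    o.append(cv2.resize(p["color"][v0:v0+150,u0:u0+160],(400,375),interpolation=cv2.INTER_CUBIC))
cv2.imwrite("pics/w9.png",np.hstack(o)); print(env.state()["t"])
E
```

```text
side pestle [([424.0, 288.0, 37.0], 0.6)]
side pestle_neck [([425.0, 289.0, 131.0], 0.62)]
side ring_free [([424.0, 290.0, 41.0], 0.54), ([423.0, 290.0, 129.0], 0.5)]
side tray_push [([441.0, 195.0, 21.0], 0.8)]
side pestle_hung [([417.0, 385.0, 43.0], 0.89)]
side mortar_bowl [([357.0, -99.0, -1.0], 0.62)]
scene pestle [([426.0, 287.0, 40.0], 0.57)]
scene pestle_neck [([427.0, 283.0, 129.0], 0.71)]
scene ring_free [([427.0, 293.0, 132.0], 0.69)]
scene tray_push [([439.0, 196.0, 25.0], 0.61)]
scene pestle_hung [([412.0, 383.0, 42.0], 0.66)]
scene mortar_bowl [([359.0, -100.0, -1.0], 0.84)]
22.75
```

View pics/w9.png

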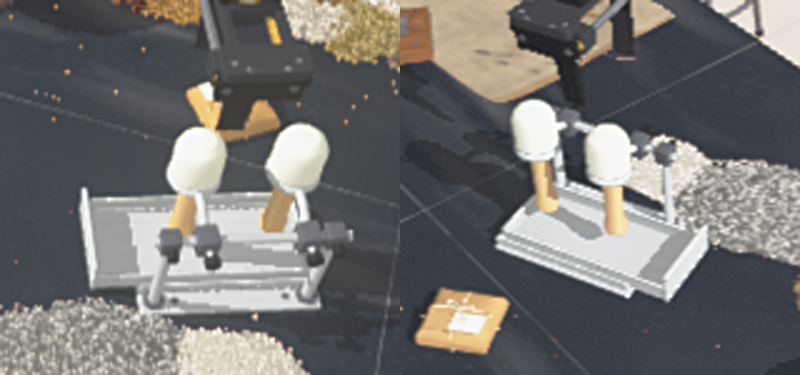

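Both pestles hang upright side by side: heads at (197,160) and (297,157) in the left view. The tray is home and the gripper is clear above.

```bash
python3 -c "
from cell import env
print(env.job_done())"
```

```text
the job is handed in; nothing more can be done
None
```

The job is handed in: the tray was pushed home to its stop first, then the rinsed pestle was lowered into the empty ring, where it hangs upright by itself. The gripper is clear, the other pestle and mortar bowl were left where they were, and it took about 23 s. One rough spot: the push at the tray's stop reached about 73 N at the wrist, on the fingertips and within the 120 N limit.

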